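Full press on the soap-pellet dispenser

ROBOT

A 6-joint arm with a two-finger parallel gripper is mounted at the origin on the work surface. World frame = base frame: x ahead of the robot, y to its left, z up, the work surface at z = 0. Lengths are in m, angles in rad, forces in N, time in s.
With the tool pointing down it reaches from about 0.275 to 0.875 m from the base axis. Payload 12.5 kg.
Tool frame: the origin (TCP) lies on the centre line of the jaws, within the pads' length; the fingertips stand r.finger_overhang ahead of it and the grasp point (between the pads) lies 3 mm ahead of it (r.finger_overhang is the distance from the TCP to the fingertips, in m); z points along the fingers, y is the direction in which the jaws open and shut (so a half turn about z gives the same grasp; the last joint's range is limited). The gripper opens to 85 mm and grips with 20 to 120 N. Pads are 22 mm wide; open, the fingers measure 114 mm over their backs; the gripper's body (76 mm by 85 mm) begins 54 mm behind the grasp point. The pads swing forward as they close: fully open they stand 13 mm farther back than shut.
Start: joints at [-1.405, 0.351, 1.652, -0, 1.139, -0.085], TCP at [0.137, -0.533, 0.253] pointing down, gripper open.
Joint ranges: [-2.75, 2.75], [-0.79, 2.1], [0.01, 2.65], [-1.57, 4.71], [0.07, 3.14], [-2.87, 2.87]. Speed limits (rad/s): [2.22, 2.22, 2.79, 3.14, 3.14, 3.14].

INTERFACE

Orientations are given as a unit quaternion [x, y, z, w].
In Python, from cell import r, optics gives the robot as it stands. The module is installed in compiled form; this text tells all that it offers. Calls block until the motion is done:
- r.move_to(position, orientation): joint-space move of the TCP to a pose.
- r.move_linear(position, rot=None, vel=0.15): straight line of the TCP; rot=None keeps the orientation; vel is the mean speed in m/s.
- r.set_joints(angles): joint-space move.
- r.set_gripper(opening, squeeze=None): opening from 0.0 (shut) to 1.0 (fully open); squeeze is the grip in N (None keeps the last); returns when the fingers have stopped.
- r.sleep(seconds).
- r.inverse_kinematics(position, orientation): joint angles nearest the present ones, or None.
- optics.get_image(name): name is "side" or "top" or "wrist"; returns a dict with "pixels" (400x640x3 uint8, red, green, blue), "depth" (400x640 float32, m along the optical axis (not along the pixel's ray), 0 where there is no reading), "fx", "fy", "cx", "cy" (pixels), "camera_from_world" (4x4, takes a point from world to camera coordinates); the wrist camera has in their place "mount" (4x4, takes a point from camera to tool coordinates, whose origin is the TCP and whose axes are the flange's). Camera axes: x right, y down, z forward; pixel columns grow to the right and rows downward; lengths in m; the calibration is good to about 2 mm. The wrist camera is an equidistant fisheye: a pixel r from the principal point sees the ray r / f radians off the axis. A picture is of the moment at which its call begins: read the wrist's pose just before it.
A pose or a line that the arm cannot do raises r.PlanningError and nothing moves.
- r.hand_in(): hands the job in, once; it reports no verdict.
Readings, each from a call of its own:
- r.current_t(): time.
- r.current_q(): joint angles.
- r.current_qvel(): joint speeds.
- r.current_effort(): joint torques, N m.
- r.current_tool_pos(): TCP position.
- r.current_ee_rot(): TCP orientation.
- r.current_contact_force(): force on the tool from outside, world axes, zero at the start.
- r.current_torque(): the same for the moment, N m.
- r.current_opening(): opening from 0.0 (shut) to 1.0 (fully open).
Only numpy, scipy, OpenCV 4.12 (cv2) and the standard library are available. Lean on these libraries where they do the work, as an engineer would, in place of code of your own. Each camera call takes 0.05 s, during which the arm holds its last target.

TASK

Stand the terracotta cup upright in the middle of the round rubber mat, under the dispenser's spout, and let go of it. Then press the dispenser's blue cap in, past its soft first stop and right down to the stiffer second stop, keep it down for half a second, and let it spring fully back, so that the soap pellet drops into the cup. Leave the cup standing there and disturb nothing else on the counter.

Things in the scene. Friction and masses are not known exactly. Their poses are not given: they have to be found in the camera images.
- dispenser: White plastic press-button soap-pellet dispenser, fixed: body 100 (x) x 90 (y) x 125 mm; on it a head, z 125 to 160 mm, overhanging the front by 18 mm; a push cap leans out of the head's top. Origin: centre of the body's underside, on the counter; z up; its front faces its own -x. The head leaves no room for an upright gripper over a cup at the spout: lean the gripper back 20 to 45 degrees.
- cup_mat (a point): Centre of the top face of the round black rubber mat (90 mm across, 3 mm thick, top 3 mm above the counter), 98 mm in front of the dispenser's origin. The cup stands here, its axis over this point. Axes as the dispenser's. Bring the cup in low from the front (moving along the dispenser's +x), fingers pointing down and towards the dispenser.
- spout (a point): Middle of the front edge of the steel spout (28 mm wide, open-topped) from which the pellet drops: 70 mm in front of the dispenser's origin, 95 mm above the counter. Its underside there is 91 mm up and rises behind, so the 65 mm cup on the 3 mm mat passes under it with 23 mm to spare.
- cap_top (a point): Centre of the flat top of the round blue push cap (36 mm across); moves with it. At rest it is 201 mm above the counter, 32 mm in front of the dispenser's origin. Its z axis points out of the cap, leaning 35 degrees (0.611 rad) from vertical to the dispenser's front (-x). Press along its -z. The cap stands 14 mm out of a grey collar (46 mm across), which stands 10 mm out of the head.
- cap (a joint): Travel of the blue cap into the grey collar, 0 (up) to 0.010 m (first stop). Soft: 2 N at the start to 5 N at the first stop; springs back.
- collar (a joint): Travel of the collar (with the cap) into the head, 0 (up) to 0.008 m (second stop). Stiff: starts to move at 9 N, 15 N at the second stop, rigid beyond; springs back. So the full stroke of the cap's top is 18 mm. A gate in the spout drops with the collar and is clear only near the second stop; the pellet then needs about 0.3 s to roll out.
- cup_center (a point): Centre of the terracotta cup, on its axis, half-way up (32.5 mm over its underside). Cup: round, 66 mm outside diameter with nearly straight walls, 65 mm tall, wall 4 mm, no handle, about 0.16 kg, starts upright on the counter. Its z axis is the cup's axis.
- pellet_center (a point): Centre of the yellow ball-shaped hard soap pellet, 18 mm in diameter, which waits in the dispenser's spout behind the gate.
- jar: white ceramic jar with wooden lid, 68 mm across, 85 mm tall, standing. Bystander. Origin: centre of its underside.
- pan_lid: blue enamel pan lid, 170 mm across, 49 mm tall with knob, lying. Bystander. Origin: centre of its underside.
- slotted_spoon: slotted steel spoon, about 280 mm long, lying flat near the robot. Bystander. Origin: on its underside, near the join of handle and head.
- bowl: blue ceramic bowl, 120 mm across, 50 mm tall. Bystander. Origin: centre of its underside.
- bottle: green bottle with white cap, 60 mm across, 170 mm tall. Bystander. Origin: centre of its underside.
Things that resemble listed ones, but are neither listed nor needed, are in the scene too. What is shaped like the part that bears cup_center but yellow is not meant.

How it is judged:
By the outcome, as a careful person would: the job done as asked, in the order asked, and still so for the second after the job is handed in, with the robot touching nothing.
It also fails if it takes over 48 s, if anything falls off the work surface, if the arm or the gripper's body presses on something with over 40 N, if the wrist force passes 120 N, or if a joint passes its speed limit or range.

## Working session

There is one attempt and no reset: what is moved stays moved. The work goes in short steps, each a Python script; the robot and the scene stay as the last script left them, time stands still between calls to the robot, and variables do not carry over. Pictures are saved under pics/ and viewed, and the job is handed in when it is done.

```bash
mkdir -p pics; ls; python3 - <<'E'
from cell import r, optics
import cv2, pickle
for n in ["side","top","wrist"]:
    d=optics.get_image(n); pickle.dump(d,open(f"pics/{n}0.pkl","wb"))
    cv2.imwrite(f"pics/{n}0.png",d["pixels"][:,:,::-1])
    print(n,d["fx"],d["fy"],d["cx"],d["cy"],d.get("camera_from_world",d.get("mount")))
print(r.current_t(), r.finger_overhang, r.current_tool_pos(), r.current_ee_rot(), r.current_opening())
E
```

```text
pics
side 498.994794280544 498.994794280544 322.727976356389 200.01919379060595 [[-0.82934361 -0.55872739  0.0035888   0.52624175]
 [-0.3748245   0.55158218 -0.74516018  0.26921982]
 [ 0.41436188 -0.619339   -0.66687588  1.06662962]
 [ 0.          0.          0.          1.        ]]
top 493.1651100189781 493.1651100189781 328.4578043141754 197.9010817347479 [[-0.01019673 -0.99964688  0.02453864  0.06895888]
 [-0.99103832  0.00683423 -0.13340294  0.60816131]
 [ 0.13318813 -0.025679   -0.99075805  1.15758041]
 [ 0.          0.          0.          1.        ]]
wrist 309.70691628693146 309.70691628693146 317.63846981663687 198.67339164552402 [[ 3.13926164e-04 -9.60135062e-01 -2.79536337e-01  7.10415078e-02]
 [ 9.99999504e-01  3.71137855e-05  9.95547714e-04 -1.03564278e-03]
 [-9.45485615e-04 -2.79536511e-01  9.60134597e-01 -1.21316509e-01]
 [ 0.00000000e+00  0.00000000e+00  0.00000000e+00  1.00000000e+00]]
0.15 0.022 [ 0.13649742 -0.53256808  0.25289145] [ 9.92147603e-01  1.25071754e-01 -1.91905734e-05 -4.35124154e-04] 0.9990815428834791
```

View pics/side0.png

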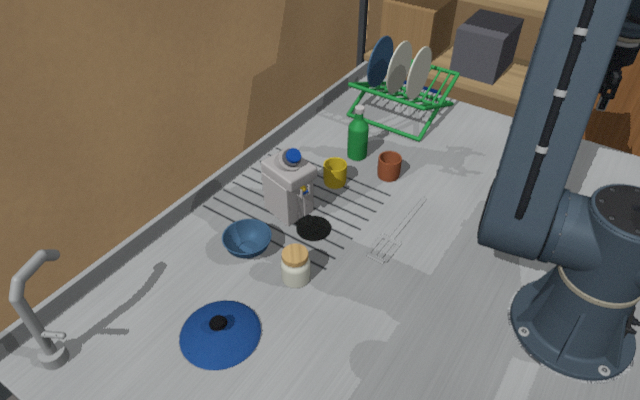

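View pics/top0.png

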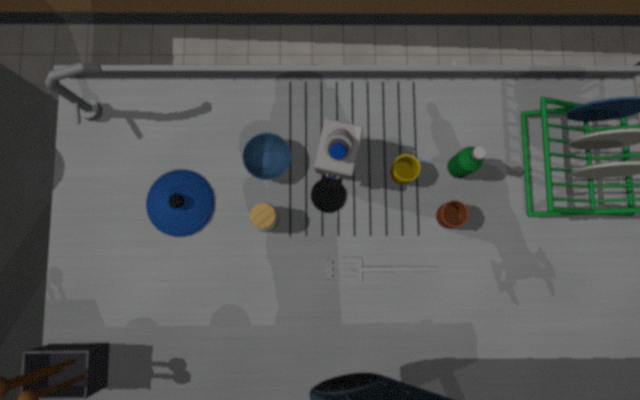

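View pics/wrist0.png

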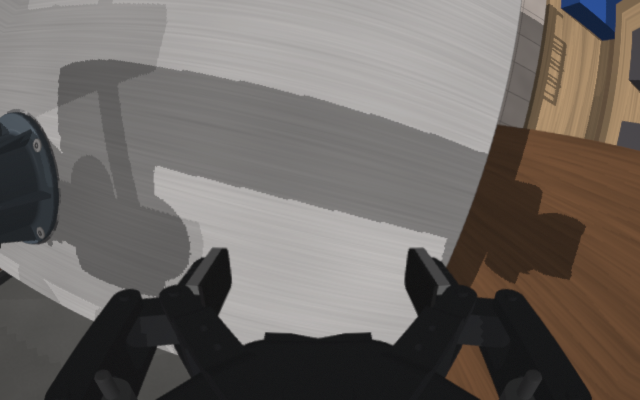

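The side view shows two cups: terracotta at about (389,166) and yellow at (335,173). In the top view they are at (452,214) and (405,169). The task asks for the terracotta one. The dispenser is at side (290,185) / top (339,150), and its mat is at side (313,228) / top (329,195). I'll confirm with enlarged crops.

```bash
cat > h.py <<'E'
import numpy as np, cv2, pickle
def load(n): return pickle.load(open(f"pics/{n}.pkl","rb"))
def ray(d,uv):
    uv=np.atleast_2d(uv).astype(float); T=d["camera_from_world"]; R=T[:3,:3]; o=-R.T@T[:3,3]
    c=np.c_[(uv[:,0]-d["cx"])/d["fx"],(uv[:,1]-d["cy"])/d["fy"],np.ones(len(uv))]
    return o,c@R
def plane(d,uv,z):
    o,v=ray(d,uv); return o+v*((z-o[2])/v[:,2])[:,None]
def proj(d,P):
    T=d["camera_from_world"]; c=np.atleast_2d(P)@T[:3,:3].T+T[:3,3]
    return np.c_[c[:,0]/c[:,2]*d["fx"]+d["cx"],c[:,1]/c[:,2]*d["fy"]+d["cy"]]
def tri(pairs):
    A=np.zeros((3,3));b=np.zeros(3);L=[]
    for d,uv in pairs:
        o,v=ray(d,uv); v=v[0]/np.linalg.norm(v[0]); M=np.eye(3)-np.outer(v,v);A+=M;b+=M@o;L.append((o,M))
    p=np.linalg.solve(A,b); return p,[np.linalg.norm(M@(p-o)) for o,M in L]
E
python3 - <<'E'
from h import *
s=load("side0");t=load("top0")
a=cv2.resize(s["pixels"][130:250,230:420],None,fx=4,fy=4,interpolation=cv2.INTER_CUBIC)
b=cv2.resize(t["pixels"][110:240,290:480],None,fx=4,fy=4,interpolation=cv2.INTER_CUBIC)
cv2.imwrite("pics/s_c.png",a[:,:,::-1]);cv2.imwrite("pics/t_c.png",np.clip(b[:,:,::-1]*1.7,0,255))
E
```

```text
[ WARN:0@0.147] global loadsave.cpp:1063 imwrite_ Unsupported depth image for selected encoder is fallbacked to CV_8U.
```

View pics/s_c.png

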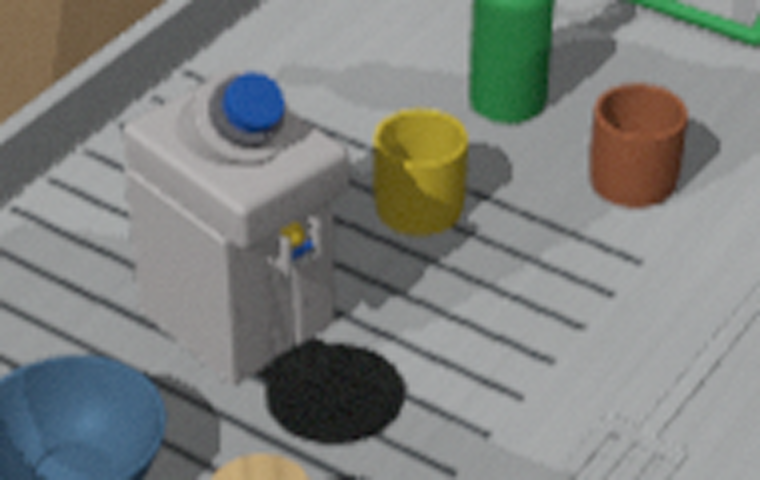

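View pics/t_c.png

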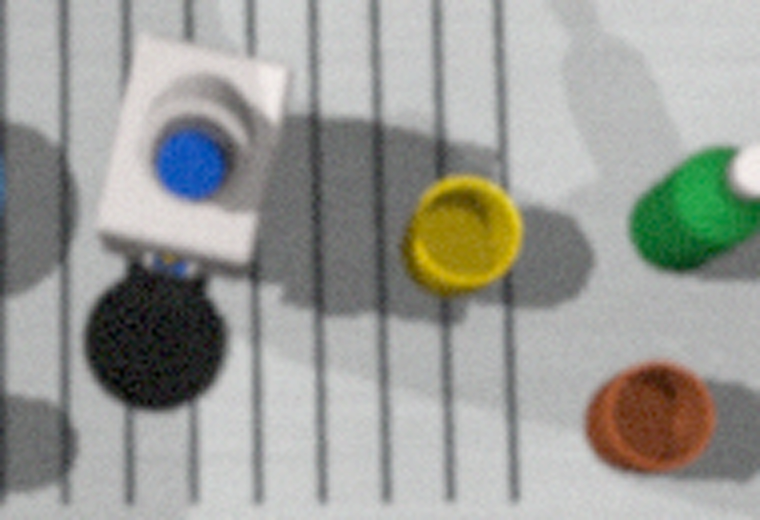

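The crops confirm the terracotta cup: side crop (637,145), top crop (652,418). The yellow one is the look-alike. The blue gate and yellow pellet show in the spout. Next I'll measure.

```bash
cat > meas.py <<'E'
from h import *
from scipy.optimize import least_squares
def circ(P,R=None):
    f=(lambda p:np.hypot(P[:,0]-p[0],P[:,1]-p[1])-(R or p[2]))
    x0=[*P[:,:2].mean(0)]+([] if R else [.04])
    q=least_squares(f,x0,loss="soft_l1",f_scale=.0015); return q.x,np.median(abs(f(q.x)))
def big(m):
    n,l,st,c=cv2.connectedComponentsWithStats(m.astype(np.uint8)); i=1+np.argmax(st[1:,4]); return l==i,c[i],st[i]
def cloud(d,m):
    v,u=np.nonzero(m&(d["depth"]>0)); z=d["depth"][v,u]
    c=np.c_[(u-d["cx"])/d["fx"]*z,(v-d["cy"])/d["fy"]*z,z]; T=d["camera_from_world"]
    return (c-T[:3,3])@T[:3,:3]
E
python3 - <<'E'
from meas import *
s=load("side0");t=load("top0")
roi={"side":s,"top":t}
def mask(d,kind,box):
    h=cv2.cvtColor(d["pixels"],cv2.COLOR_RGB2HSV).astype(int); H,S,V=h[...,0],h[...,1],h[...,2]
    m={"red":((H<12)|(H>172))&(S>110),"yel":(H>20)&(H<35)&(S>120),"blue":(H>105)&(H<125)&(S>170),"blk":(V<45)}[kind]
    z=np.zeros_like(m);x0,y0,x1,y1=box;z[y0:y1,x0:x1]=1
    return m&(z>0)
B={"cup":("red",(365,140,420,190),(430,190,475,240)),"ycup":("yel",(315,150,355,195),(385,145,425,190)),"cap":("blue",(270,140,310,170),(322,135,355,165)),"mat":("blk",(290,205,340,245),(300,172,355,222))}
for k,(c,bs,bt) in B.items():
    P=[]
    for n,d,b in(("side",s,bs),("top",t,bt)):
        m,c0,st=big(mask(d,c,b)); pc=cloud(d,m)
        print(k,n,"centroid",c0.round(1),st,"cloud z pct",np.percentile(pc[:,2],[2,50,90,98]).round(4))
        P.append((d,c0))
        cn=max(cv2.findContours(m.astype(np.uint8),0,1)[0],key=len)[:,0]
        if k=="mat":
            W=plane(d,cn,.003); print("  circ free",circ(W),"fix",circ(W,.045))
            e=cv2.fitEllipse(cn);print("  ell",e)
        if "cup" in k:
            rim=pc[pc[:,2]>np.percentile(pc[:,2],98)-.005]; print("  rim cloud fit",circ(rim))
            o,_=ray(d,c0)
            W=plane(d,cn,.065); # rim far arc: silhouette on far side is rim
            ctr=pc[:,:2].mean(0); far=(W[:,:2]-ctr)@((ctr-o[:2])/np.linalg.norm(ctr-o[:2]))
            print("  far-arc rim",circ(W[far>np.percentile(far,60)],.033))
            W=plane(d,cn,.0); far=(W[:,:2]-ctr)@((ctr-o[:2])/np.linalg.norm(ctr-o[:2]))
            print("  near-arc base",circ(W[far<np.percentile(far,30)],.033))
    print(k,"tri",tri(P))
E
```

```text
cup side centroid [389.  165.8] [378 151  24  31 595] cloud z pct [0.0071 0.0419 0.0617 0.0645]
  rim cloud fit (array([ 0.56516464, -0.23276639,  0.03079048]), np.float64(0.0013485165810216658))
  far-arc rim (array([ 0.56229379, -0.22925912]), np.float64(0.0015346177646390763))
  near-arc base (array([ 0.56942505, -0.24330291]), np.float64(0.0016011424310537134))
cup top centroid [452.4 214.3] [437 201  32  27 590] cloud z pct [0.0012 0.0253 0.0648 0.0671]
  rim cloud fit (array([ 0.56676557, -0.23526146,  0.03046429]), np.float64(0.0010611922249248243))
  far-arc rim (array([ 0.56445156, -0.2331759 ]), np.float64(0.0011399772220193616))
  near-arc base (array([ 0.57033726, -0.24307466]), np.float64(0.0013284613909775901))
cup tri (array([ 0.56737691, -0.24019916,  0.02989467]), [np.float64(7.760073908868239e-05), np.float64(7.760073908854086e-05)])
ycup side centroid [334.7 172.5] [324 157  23  32 623] cloud z pct [0.0031 0.0413 0.0614 0.0646]
  rim cloud fit (array([ 0.67643162, -0.12077154,  0.03039117]), np.float64(0.0011993768600017073))
  far-arc rim (array([ 0.67333949, -0.1
[... 1117 characters left out ...]
(0.001417879343343205)) fix (array([0.62214088, 0.06496778]), np.float64(0.0019265865045885802))
  ell ((312.7298889160156, 227.56478881835938), (23.700504302978516, 34.08781433105469), 95.83946990966797)
mat top centroid [328.4 194.4] [312 174  34  38 937] cloud z pct [-0.0017  0.0032  0.0061  0.0082]
  circ free (array([0.62238996, 0.06277855, 0.04211231]), np.float64(0.0007706256070871102)) fix (array([0.62392899, 0.0632156 ]), np.float64(0.002835023764897065))
  ell ((328.410400390625, 194.1365966796875), (32.970703125, 35.07370376586914), 0.7709168791770935)
mat tri (array([ 0.62321812,  0.06271031, -0.00103422]), [np.float64(1.0057607498136857e-05), np.float64(1.0057607498173176e-05)])
```

```bash
python3 - <<'E'
from meas import *
s=load("side0");t=load("top0")
pts={}
for n,d,b in(("side",s,(255,140,325,225)),("top",t,(305,110,370,185))):
    m=np.zeros((400,640),bool);m[b[1]:b[3],b[0]:b[2]]=1
    pc=cloud(d,m); pts[n]=pc
    h=pc[(pc[:,2]>.153)&(pc[:,2]<.167)]
    r_=cv2.minAreaRect(h[:,:2].astype(np.float32)); print(n,len(h),"z med",np.median(h[:,2]),"rect",r_, cv2.boxPoints(r_).round(4).tolist())
    front=pc[(pc[:,2]>.13)&(pc[:,2]<.15)]; print(" mid head pts",len(front))
# bystanders from top
for n,uv,z in(("jar",(263,216),.085),("bottle",(478,153),.17),("bowl",(267,156),.05),("lid knob",(177,201),.049),("spoonL",(330,268),0.01),("spoonR",(437,267),.01)):
    print(n,plane(t,uv,z)[0].round(3))
for n,uv,z in(("jar",(295,255),.085),("spoon head",(375,258),.005),("spoon end",(425,198),.005)): print("side",n,plane(s,uv,z)[0].round(3))
E
```

```text
side 693 z med 0.15788170997062184 rect ((0.7058976888656616, 0.04592946171760559), (0.09234487265348434, 0.12205734848976135), 76.99043273925781) [[0.6359999775886536, 0.014700000174343586], [0.7549999952316284, -0.012799999676644802], [0.7757999897003174, 0.07720000296831131], [0.6567999720573425, 0.1046999990940094]]
 mid head pts 338
top 1362 z med 0.15974361985419494 rect ((0.7088567018508911, 0.04354536533355713), (0.08990337699651718, 0.11847291141748428), 76.9787826538086) [[0.640999972820282, 0.013100000098347664], [0.7563999891281128, -0.01360000018030405], [0.7767000198364258, 0.07400000095367432], [0.661300003528595, 0.1006999984383583]]
 mid head pts 59
jar [0.561 0.217 0.085]
bottle [ 0.689 -0.264  0.17 ]
bowl [0.711 0.212 0.05 ]
lid knob [0.603 0.426 0.049]
spoonL [0.44  0.061 0.01 ]
spoonR [ 0.44  -0.202  0.01 ]
side jar [0.557 0.225 0.085]
side spoon head [0.437 0.069 0.005]
side spoon end [ 0.431 -0.198  0.005]
```

```bash
cat >> h.py <<'E'
from scipy.spatial.transform import Rotation as Rn
YAW=-0.227; DX=np.array([np.cos(YAW),np.sin(YAW),0]); DY=np.array([-np.sin(YAW),np.cos(YAW),0])
ORG=np.array([0.7162,0.0427,0.0])
def D(x,y,z): return ORG+x*DX+y*DY+np.array([0,0,z])
CUP=np.array([0.566,-0.2365,0.0])
def orient(psi,lean,sgn=1):
    z=np.array([np.cos(psi)*np.sin(lean),np.sin(psi)*np.sin(lean),-np.cos(lean)])
    y=sgn*np.array([-np.sin(psi),np.cos(psi),0]); x=np.cross(y,z)
    return Rn.from_matrix(np.c_[x,y,z]).as_quat(), z, x
E
python3 - <<'E'
from h import *
from cell import r
print(D(-.098,0,.003),D(-.032,0,.201))
for sg in(1,-1):
  for lean in (25,35,):
    L=np.radians(lean)
    for psi_c in(-.40,-.227,-.8):
        q,z,x=orient(psi_c,L,sg); g=CUP+[0,0,.038]
        for back in(0.003,.10): 
            k=r.inverse_kinematics(g-z*back,q); print(sg,lean,psi_c,"cup",back,None if k is None else np.round(k,2),"camdir",x.round(2))
    q,z,x=orient(YAW,L,sg)
    for n,p in(("mat",D(-.098,0,.041)-.003*z),("pre",D(-.21,0,.053)-.003*z),("ret",D(-.098,0,.041)-.1*z)):
        k=r.inverse_kinematics(p,q);print(sg,lean,n,None if k is None else np.round(k,2))
q,z,x=orient(YAW,np.radians(35),1)
for sg in (1,-1):
  q,z,x=orient(YAW,np.radians(35),sg)
  for b in(.07,.032,.022,-.002):
    k=r.inverse_kinematics(D(-.032,0,.201)-b*z,q);print("press",sg,b,None if k is None else np.round(k,2))
E
```

```text
[0.6207141  0.06475544 0.003     ] [0.68502093 0.04990178 0.201     ]
1 25 -0.4 cup 0.003 [-0.49  0.65  1.89  0.22  0.16 -1.87] camdir [-0.83  0.35 -0.42]
1 25 -0.4 cup 0.1 [-0.49  0.43  1.98  0.13  0.3  -1.78] camdir [-0.83  0.35 -0.42]
1 25 -0.227 cup 0.003 [-0.52  0.65  1.89  0.61  0.22 -2.44] camdir [-0.88  0.2  -0.42]
1 25 -0.227 cup 0.1 [-0.55  0.43  1.97  0.4   0.34 -2.24] camdir [-0.88  0.2  -0.42]
1 25 -0.8 cup 0.003 [-0.41  0.66  1.87 -0.68  0.26 -0.55] camdir [-0.63  0.65 -0.42]
1 25 -0.8 cup 0.1 [-0.37  0.45  1.94 -0.48  0.39 -0.73] camdir [-0.63  0.65 -0.42]
1 25 mat [ 0.08  0.67  1.85 -0.55  0.24 -0.75]
1 25 pre [ 0.16  0.53  2.11 -1.03  0.19 -0.19]
1 25 ret [ 0.11  0.45  1.92 -0.39  0.37 -0.9 ]
1 35 -0.4 cup 0.003 [-0.49  0.66  1.99  2.7   0.13  1.93] camdir [-0.75  0.32 -0.57]
1 35 -0.4 cup 0.1 None camdir [-0.75  0.32 -0.57]
1 35 -0.227 cup 0.003 [-0.54  0.66  1.98  2.02  0.2   2.42] camdir [-0.8   0.18 -0.57]
1 35 -0.227 cup 0.1 None camdir [-0.8   0.18 -0.57]
1 35 -0.8 cup 0.003 [-0.38  0.67  1.95  4.51  0.24  0.57] camdir [-0.57  0.59 -0.57]
1 35 -0.8 cup 0.1 [-0.
[... 1093 characters left out ...]
0.17] camdir [ 0.8  -0.18  0.57]
-1 35 -0.8 cup 0.003 [-0.38  0.67  1.95  4.51  0.24 -2.58] camdir [ 0.57 -0.59  0.57]
-1 35 -0.8 cup 0.1 None camdir [ 0.57 -0.59  0.57]
-1 35 mat [ 0.1   0.67  1.94  4.44  0.19 -2.59]
-1 35 pre [ 0.2   0.55  2.18  4.12  0.29 -2.17]
-1 35 ret None
press 1 0.07 [ 0.09  0.34  1.77 -0.4   0.47 -0.95]
press 1 0.032 [ 0.07  0.41  1.75 -0.43  0.42 -0.93]
press 1 0.022 [ 0.07  0.43  1.74 -0.44  0.41 -0.92]
press 1 -0.002 [ 0.06  0.48  1.72 -0.46  0.38 -0.9 ]
press -1 0.07 [ 0.09  0.34  1.77 -0.4   0.47  2.19]
press -1 0.032 [ 0.07  0.41  1.75 -0.43  0.42  2.21]
press -1 0.022 [ 0.07  0.43  1.74 -0.44  0.41  2.22]
press -1 -0.002 [ 0.06  0.48  1.72 -0.46  0.38  2.24]
```

```bash
cat >> h.py <<'E'
LEAN=np.radians(23); PSIC=-0.8
def wray(d,uv,pos,quat):
    uv=np.atleast_2d(uv).astype(float); a=uv-[d["cx"],d["cy"]]; rr=np.linalg.norm(a,axis=1); th=rr/d["fx"]
    s=np.sinc(th/np.pi)/d["fx"]  # sin(th)/r
    c=np.c_[a*s[:,None],np.cos(th)]; M=d["mount"]; R=Rn.from_quat(quat).as_matrix()
    return pos+R@M[:3,3], c@M[:3,:3].T@R.T
def wplane(d,uv,pos,quat,z):
    o,v=wray(d,uv,pos,quat); return o+v*((z-o[2])/v[:,2])[:,None]
def wproj(d,P,pos,quat):
    R=Rn.from_quat(quat).as_matrix();M=d["mount"]
    t=(np.atleast_2d(P)-pos)@R; c=(t-M[:3,3])@M[:3,:3]
    rr=np.linalg.norm(c[:,:2],axis=1);th=np.arctan2(rr,c[:,2]);return c[:,:2]/rr[:,None]*(th*d["fx"])[:,None]+[d["cx"],d["cy"]]
def snap(name,n="wrist"):
    from cell import r,optics
    p,q=r.current_tool_pos(),r.current_ee_rot(); d=optics.get_image(n); d["pos"]=np.array(p);d["quat"]=np.array(q)
    pickle.dump(d,open(f"pics/{name}.pkl","wb")); cv2.imwrite(f"pics/{name}.png",d["pixels"][:,:,::-1]); return d
E
python3 - <<'E'
from h import *
from cell import r
q,z,x=orient(PSIC,LEAN,1); g=CUP+[0,0,.038]
r.move_to(g-.15*z,q); d=snap("w1"); print(r.current_t(),r.current_q(),r.current_tool_pos())
for zz in(0,.065): print(wproj(d,CUP+[0,0,zz],d["pos"],d["quat"]))
print(wproj(d,D(-.098,0,.003),d["pos"],d["quat"]))
E
```

```text
2.0833 [-0.36790627  0.35287943  1.92770509 -0.3380381   0.51784331 -0.87112601] [ 0.52502305 -0.1952735   0.17622352]
[[317.85929014 166.79970876]]
[[317.87748356 209.56703935]]
[[573.30968276  26.11006121]]
```

View pics/w1.png

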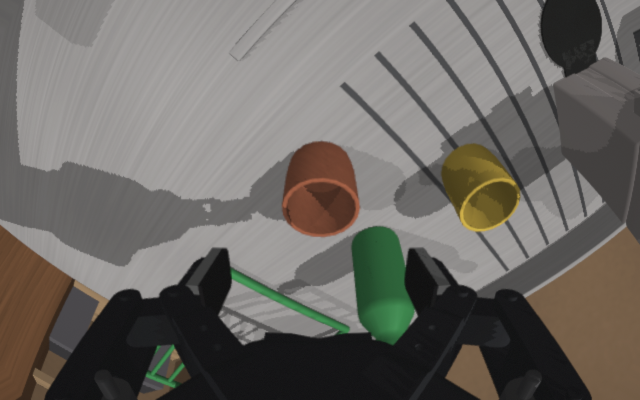

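The wrist picture shows the terracotta cup midway between the jaws, with its rim centred at about (320,207). The bottle is at (383,280), the yellow cup at (480,188) and the mat at (571,30), all near where I predicted. I'll refine the cup position from the rim arc and check its height across views.

```bash
python3 - <<'E'
from meas import *
d=load("w1"); h=cv2.cvtColor(d["pixels"],cv2.COLOR_RGB2HSV).astype(int)
m=((h[...,0]<12)|(h[...,0]>172))&(h[...,1]>90); z=np.zeros_like(m); z[130:245,270:370]=1
m,c,st=big(m&z); print(c,st)
cn=max(cv2.findContours(m.astype(np.uint8),0,1)[0],key=len)[:,0]
cn=cn+ (cn-c)/np.linalg.norm(cn-c,axis=1)[:,None]*.5
for zz in(.060,.065,.070):
    W=plane_=wplane(d,cn[cn[:,1]>208],d["pos"],d["quat"],zz); print(zz,circ(W),circ(W,.033))
W=wplane(d,cn[cn[:,1]<157],d["pos"],d["quat"],0.);print("base",circ(W,.033))
# mat
m=(h[...,2]<50); z[:]=0; z[0:75,530:610]=1
m,c,st=big(m&z); print("mat",c,st)
E
```

```text
[320.24419795 190.59675768] [ 282  142   78   95 5860]
0.06 (array([ 0.57083952, -0.23824354,  0.03302903]), np.float64(0.0002430727739973909)) (array([ 0.57086442, -0.23826935]), np.float64(0.0002368538086628333))
0.065 (array([ 0.56773695, -0.23512577,  0.03220436]), np.float64(0.00023710279675239615)) (array([ 0.56704745, -0.23441908]), np.float64(0.00038694176613751977))
0.07 (array([ 0.5646344 , -0.232008  ,  0.03137968]), np.float64(0.00023112610540523826)) (array([ 0.56322928, -0.23057656]), np.float64(0.0005752491620675017))
base (array([ 0.57061532, -0.23790172]), np.float64(0.0003581791136391538))
mat [570.96041215  32.58324295] [ 541    0   60   75 3688]
```

```bash
python3 - <<'E'
from h import *
from cell import r
C=np.array([0.567,-0.236,0]); q,z,x=orient(PSIC,LEAN,1); g=C+[0,0,.040]
r.set_gripper(1.0)
r.move_linear((g-.003*z),vel=.12)
print("at",r.current_tool_pos(),r.current_contact_force())
r.set_gripper(0.0,squeeze=35); print("open",r.current_opening(),r.current_contact_force())
snap("w2"); snap("s2","side")
r.move_linear(g-.003*z+[0,0,.012],vel=.06); print(r.current_t(),r.current_opening(),r.current_contact_force(),r.current_tool_pos())
snap("w3")
E
```

```text
at [ 0.56636689 -0.23512136  0.04335241] [ 0.89729915  0.66531142 -0.34657255]
open 0.7682004403936804 [-2.79289651  1.64992124  7.22429249]
4.45 0.7649302343539599 [-0.5480567  -0.5965534  -1.46164727] [ 0.5662804  -0.23519772  0.05507972]
```

View pics/w3.png

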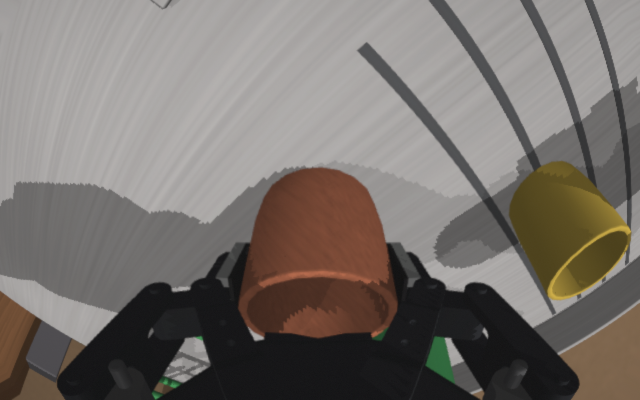

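```bash
python3 - <<'E'
from h import *
from cell import r
p=np.array(r.current_tool_pos()); rad=p*[1,1,0]; rad/=np.linalg.norm(rad)
r.move_linear(p-.04*rad+[0,0,.04],vel=.12)
q,z,x=orient(YAW,LEAN,1)
pre=D(-.18,0,.085)-.003*z
print(np.round(r.inverse_kinematics(pre,q),2),np.round(r.current_q(),2))
r.move_to(pre,q)
r.move_linear(D(-.18,0,.055)-.003*z,vel=.1)
print(r.current_t(),r.current_opening(),r.current_tool_pos(),r.current_contact_force())
snap("w4");snap("s4","side");d=snap("t4","top")
im=load("s4")["pixels"]; a=cv2.resize(im[140:270,240:430],None,fx=4,fy=4,interpolation=cv2.INTER_CUBIC); cv2.imwrite("pics/s4c.png",a[:,:,::-1])
E
```

```text
[ 0.13  0.49  2.02 -0.5   0.29 -0.76] [-0.41  0.51  1.94 -0.45  0.34 -0.78]
6.7417 0.7665748282726715 [0.53989541 0.08275008 0.05782299] [ 0.88182259 -0.90018384 -0.26789008]
```

View pics/w4.png

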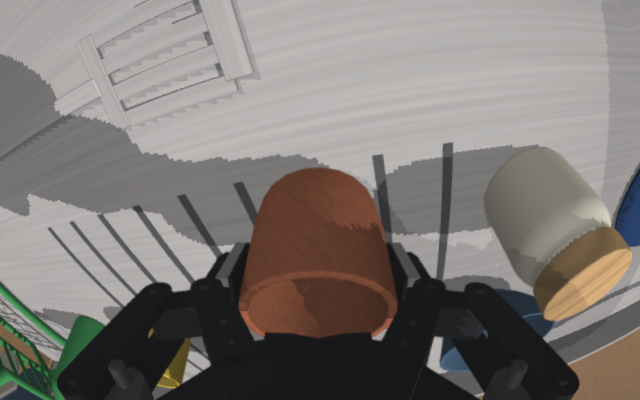

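View pics/s4c.png

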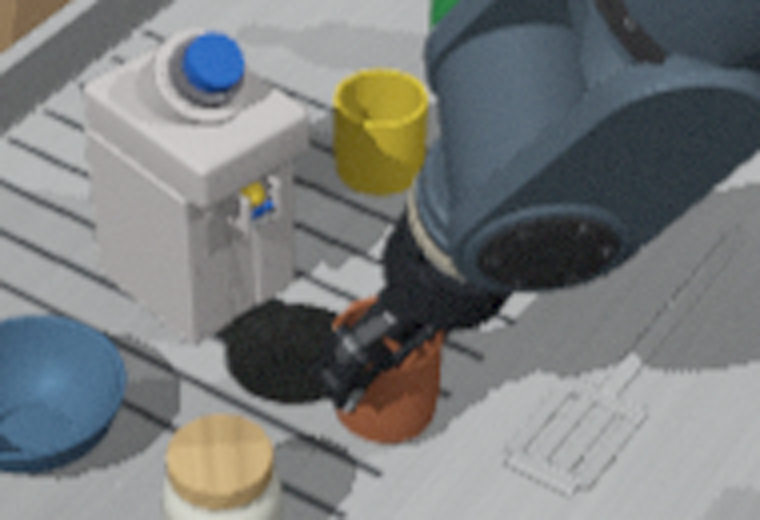

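```bash
python3 - <<'E'
from h import *
from cell import r
q,z,x=orient(YAW,LEAN,1)
r.move_linear(D(-.098,0,.055)-.003*z,vel=.06)
f0=np.array(r.current_contact_force()); print(r.current_t(),f0,r.current_tool_pos())
snap("w5");snap("s5","side");snap("t5","top")
for zz in np.arange(.046,.0404,-.001):
    r.move_linear(D(-.098,0,zz)-.003*z,vel=.05)
    f=np.array(r.current_contact_force()); print(round(zz,4),(f-f0).round(2),r.current_tool_pos()[2])
    if f[2]-f0[2]>3: break
snap("s6","side");snap("w6");snap("t6","top")
print(r.current_t())
for n in("s6","t6"):
    im=load(n)["pixels"]; b=(140,270,230,420) if n[0]=="s" else (110,240,260,450)
    a=cv2.resize(im[b[0]:b[1],b[2]:b[3]],None,fx=4,fy=4,interpolation=cv2.INTER_CUBIC).astype(float)*(1 if n[0]=="s" else 1.6); cv2.imwrite(f"pics/{n}c.png",np.clip(a[:,:,::-1],0,255).astype(np.uint8))
E
```

```text
8.4083 [ 0.07752926 -0.32144134 -1.89572979] [0.61930366 0.06509954 0.05769543]
0.046 [ 0.43 -0.48  0.16] 0.04815316283809334
0.045 [-0.87 -0.31  1.14] 0.047786431502281485
0.044 [-0.21  0.01  0.32] 0.04677000926065328
0.043 [-6.96  0.47 13.58] 0.04671585203755469
9.7917
```

View pics/s6c.png

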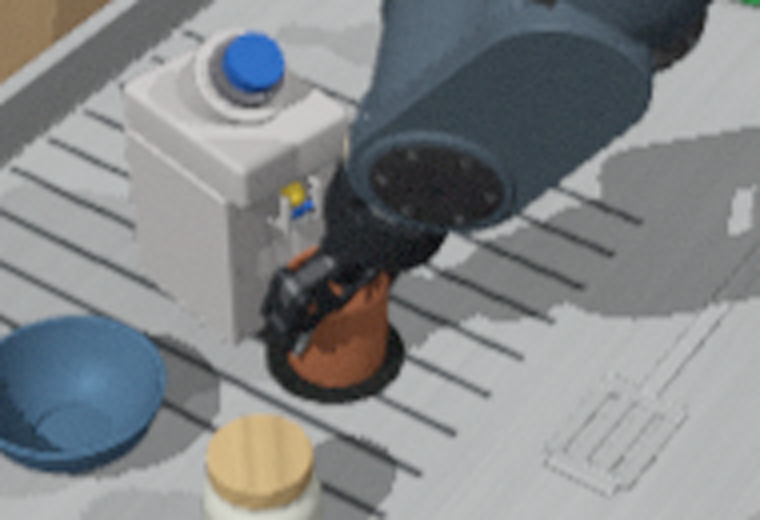

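View pics/w6.png

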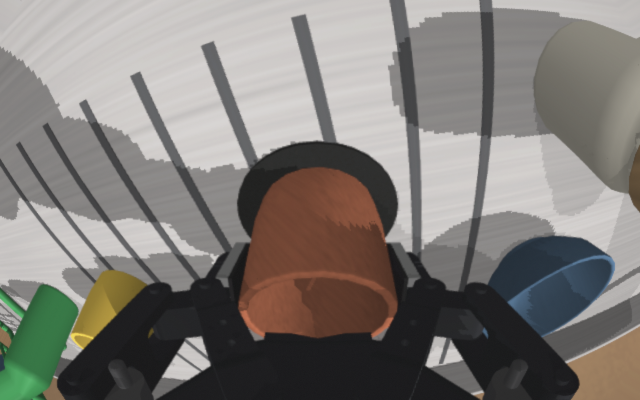

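View pics/t6c.png

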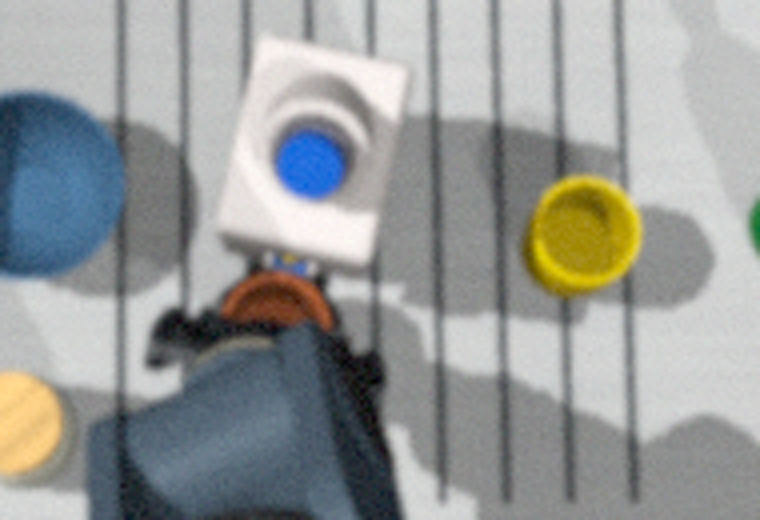

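```bash
python3 - <<'E'
from meas import *
d=load("w6"); h=cv2.cvtColor(d["pixels"],cv2.COLOR_RGB2HSV).astype(int)
m=((h[...,0]<12)|(h[...,0]>172))&(h[...,1]>90); m,c,st=big(m)
cn=max(cv2.findContours(m.astype(np.uint8),0,1)[0],key=len)[:,0]
P=cn[cn[:,1]<190]-[0,.5]; W=wplane(d,P,d["pos"],d["quat"],.003); cb,e=circ(W,.033)
print("cup base",cb,e,len(P))
m2=h[...,2]<62; z=np.zeros_like(m2); z[135:205,230:405]=1; m2,c,st=big(m2&z)
cn=max(cv2.findContours(m2.astype(np.uint8),0,1)[0],key=len)[:,0]
top=np.array([p for p in cn if (not m2[:p[1],p[0]].any()) or p[0]<242 or p[0]>393]); top=top[(top[:,1]<195)]
W=wplane(d,top-[0,.5],d["pos"],d["quat"],.003); print("mat",circ(W,.045),circ(W),len(top),top[:3],top[-3:])
cm=circ(W,.045)[0]; v=cb-cm; print("cup-mat dispenser x,y",v@DX[:2],v@DY[:2])
print("pred mat",D(-.098,0,0),"TCP grasp",d["pos"]+.003*Rn.from_quat(d["quat"]).as_matrix()[:,2])
# side view
s=load("s6");h=cv2.cvtColor(s["pixels"],cv2.COLOR_RGB2HSV).astype(int)
m=((h[...,0]<12)|(h[...,0]>172))&(h[...,1]>100);z[:]=0;z[190:245,290:340]=1;m,c,st=big(m&z)
cn=max(cv2.findContours(m.astype(np.uint8),0,1)[0],key=len)[:,0]
W=plane(s,cn[cn[:,1]>228]+[0,.5],.003); print("side cup base",circ(W,.033))
E
```

```text
cup base [0.56435576 0.07874362] 0.004097595270558547 102
mat (array([0.62183097, 0.06499399]), np.float64(0.00017765721972880233)) (array([0.62028607, 0.06532733, 0.04362754]), np.float64(0.0001120470116326433)) 165 [[309 142]
 [308 143]
 [307 143]] [[312 142]
 [311 142]
 [310 142]]
cup-mat dispenser x,y -0.059095166314234525 0.00046177557836285
pred mat [0.6207141  0.06475544 0.        ] TCP grasp [0.62083658 0.06477524 0.04395723]
side cup base (array([0.61944233, 0.06308119]), np.float64(0.0010640701635120722))
```

```bash
python3 - <<'E'
from meas import *
d=load("w6"); h=cv2.cvtColor(d["pixels"],cv2.COLOR_RGB2HSV).astype(int)
m=((h[...,0]<12)|(h[...,0]>172))&(h[...,1]>90); m,c,st=big(m)
cn=max(cv2.findContours(m.astype(np.uint8),0,1)[0],key=len)[:,0]
for y in(180,190,200):
    W=wplane(d,cn[cn[:,1]<y]-[0,.5],d["pos"],d["quat"],.003)[:,:2]
    q=least_squares(lambda p:np.hypot(*(W-p).T)-.033,[.62,.065],loss="soft_l1",f_scale=.001); v=q.x-[.6215,.065]
    print(y,q.x,np.sqrt(np.mean(q.fun**2)),v@DX[:2],v@DY[:2])
E
```

```text
180 [0.6238918  0.06486297] 0.00020282964976419272 0.0023612776132800853 0.00040477571481016463
190 [0.62397626 0.06485011] 0.00028443493042784715 0.0024464675781081563 0.0004112539331955723
200 [0.62405593 0.0648271 ] 0.0004202386486448992 0.002529271896373402 0.00040676378704732064
```

The cup stands on the mat, within about 2.5 mm of the mat centre (wrist view). I'll ease off the pressure, release and back out.

```bash
python3 - <<'E'
from h import *
from cell import r
q,z,x=orient(YAW,LEAN,1)
r.move_linear(D(-.098,0,.0438)-.003*z,vel=.05); print(r.current_contact_force())
r.set_gripper(1.0); print(r.current_t(),r.current_opening(),r.current_contact_force())
r.move_linear(D(-.098,0,.0438)-.11*z,vel=.12)
print(r.current_t(),r.current_contact_force())
snap("w7");snap("s7","side")
im=load("s7")["pixels"];a=cv2.resize(im[140:270,230:420],None,fx=4,fy=4,interpolation=cv2.INTER_CUBIC);cv2.imwrite("pics/s7c.png",a[:,:,::-1])
E
```

```text
[-2.09817338  0.50237403  2.93565319]
10.3833 0.9967512615120061 [-0.41539173 -0.31937334  0.84884479]
11.425 [-0.08511345 -0.12157041  0.15110728]
```

View pics/s7c.png

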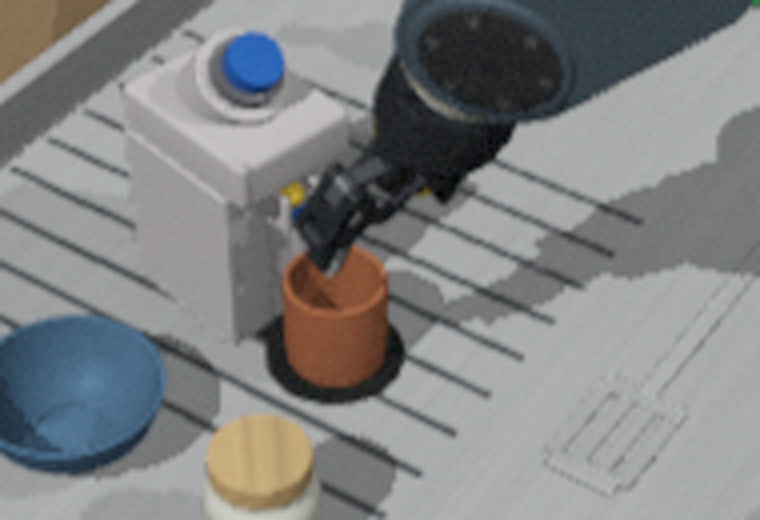

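View pics/w7.png

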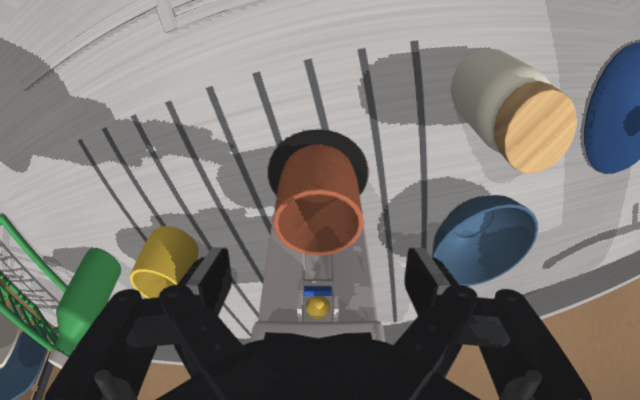

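The side crop shows the cup upright inside the mat at crop (335,315). The wrist view shows the cup (318,215) in line with the pellet and spout (318,305). Now the press.

```bash
python3 - <<'E'
from h import *
from cell import r
q,z,x=orient(YAW,LEAN,1)
r.move_linear(D(-.18,0,.28),vel=.25)
r.set_gripper(0.0); print(r.current_opening())
L=np.radians(35); q,z,x=orient(YAW,L,1); cap=D(-.032,0,.201)
r.move_to(cap-(.022+.03)*z,q); r.sleep(.1)
print(r.current_t(),r.current_tool_pos(),cap-(.052)*z,r.current_contact_force())
for n,k in(("w8","wrist"),("s8","side"),("t8","top")): snap(n,k)
im=load("s8")["pixels"];a=cv2.resize(im[110:230,230:420],None,fx=4,fy=4,interpolation=cv2.INTER_CUBIC);cv2.imwrite("pics/s8c.png",a[:,:,::-1])
d=load("w8");print(wproj(d,cap,d["pos"],d["quat"]),wproj(d,d["pos"]+.022*z,d["pos"],d["quat"]))
E
```

```text
-0.0025390623266122164
13.6667 [0.65545071 0.05690735 0.24449896] [0.65596011 0.05661428 0.24359591] [ 0.76917646 -0.57579562 -0.12292822]
[[315.84592872 230.31084017]] [[315.83620899 253.06314056]]
```

View pics/w8.png

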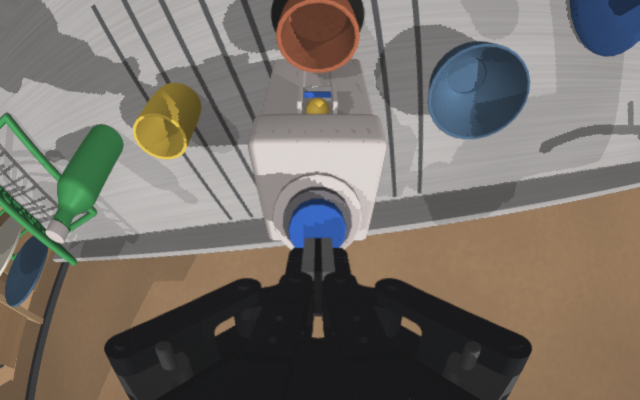

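View pics/s8c.png

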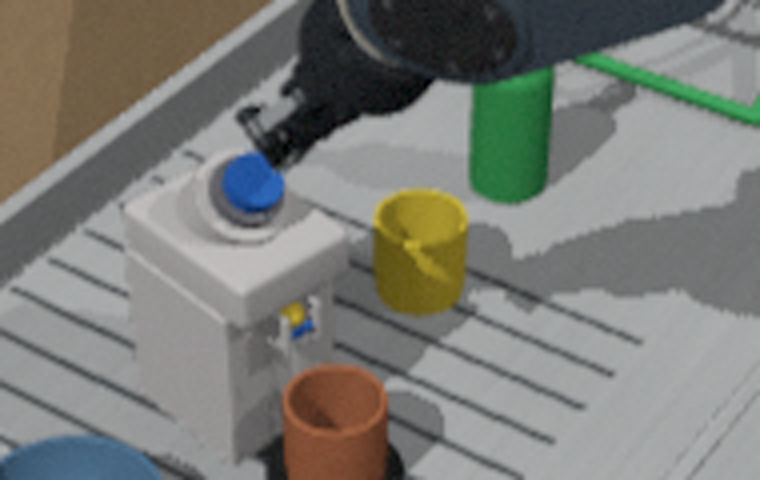

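View pics/t8.png

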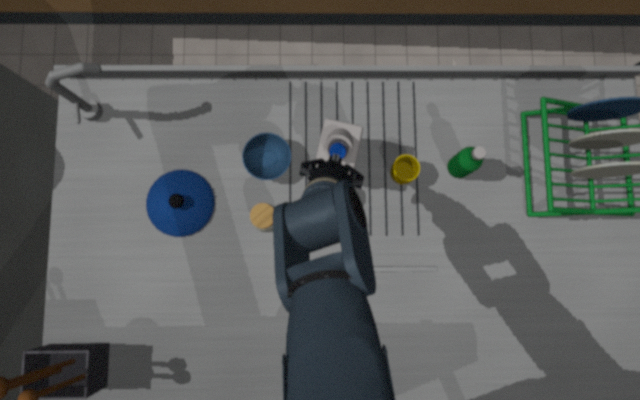

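The wrist view shows the cap face at (317,226), predicted (316,230), in line with the shut fingertips. I'll press in steps and watch the force.

```bash
cat > press.py <<'E'
from h import *
from cell import r
L=np.radians(35); q,z,x=orient(YAW,L,1); cap=D(-.032,0,.201)
f0=np.array(r.current_contact_force())
def F(): return -(np.array(r.current_contact_force())-f0)@z
def go(s,v): r.move_linear(cap+(s-.022)*z,vel=v)   # s = nominal depth
def depth(): return (np.array(r.current_tool_pos())-cap)@z+.022
E
python3 - <<'E'
from press import *
go(-.006,.08)
log=[]
s=-.004
while s<.028:
    go(s,.06); f=F(); log.append((round(s*1e3,1),round(depth()*1e3,2),round(f,1)))
    if f>20: break
    s+= .002 if f<8 else .001
print(log)
t0=r.current_t(); r.sleep(.7); print("hold",F(),depth(),r.current_t())
snap("w9"); snap("s9","side"); print(r.current_t())
E
```

```text
[(-4.0, np.float64(-4.09), np.float64(0.4)), (-2.0, np.float64(-1.97), np.float64(0.6)), (0.0, np.float64(0.1), np.float64(-0.4)), (2.0, np.float64(1.95), np.float64(2.5)), (4.0, np.float64(3.98), np.float64(3.2)), (6.0, np.float64(6.04), np.float64(3.3)), (8.0, np.float64(8.03), np.float64(3.7)), (10.0, np.float64(10.03), np.float64(5.2)), (12.0, np.float64(11.87), np.float64(8.9)), (13.0, np.float64(12.79), np.float64(10.0)), (14.0, np.float64(13.73), np.float64(10.6)), (15.0, np.float64(14.67), np.float64(10.4)), (16.0, np.float64(15.65), np.float64(11.7)), (17.0, np.float64(16.58), np.float64(11.8)), (18.0, np.float64(17.56), np.float64(14.1)), (19.0, np.float64(18.51), np.float64(13.5)), (20.0, np.float64(19.2), np.float64(18.6)), (21.0, np.float64(19.43), np.float64(32.7))]
hold 31.515738281282967 0.01944398454079293 19.4667
19.5667
```

View pics/w9.png

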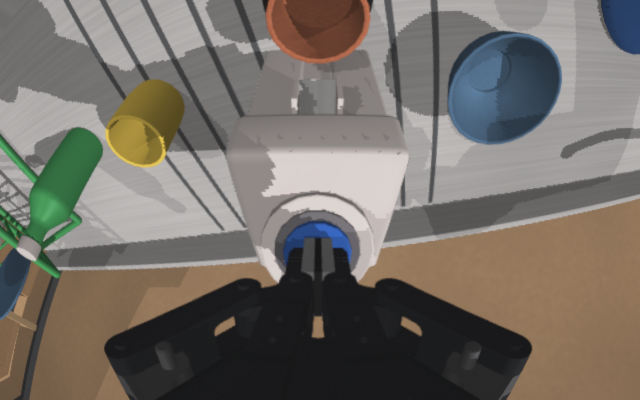

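The force pattern matches both stops: rigid at about 18 mm of stroke, then held. The pellet is no longer in the spout. Now I'll back off.

```bash
python3 - <<'E'
from press import *
r.move_linear(np.array(r.current_tool_pos())-.03*z,vel=.06)
r.move_linear(D(-.16,0,.30),vel=.15)
print(r.current_t())
q2,z2,x2=orient(YAW,LEAN,1)
r.move_to(D(-.098,0,.0438)-.24*z2,q2); r.sleep(.2)
print(r.current_t(),r.current_contact_force())
snap("w10");snap("s10","side")
im=load("s10")["pixels"];a=cv2.resize(im[130:260,230:420],None,fx=4,fy=4,interpolation=cv2.INTER_CUBIC);cv2.imwrite("pics/s10c.png",a[:,:,::-1])
E
```

```text
21.2667
21.775 [ 0.19996666  0.09638886 -0.29579194]
```

View pics/w10.png

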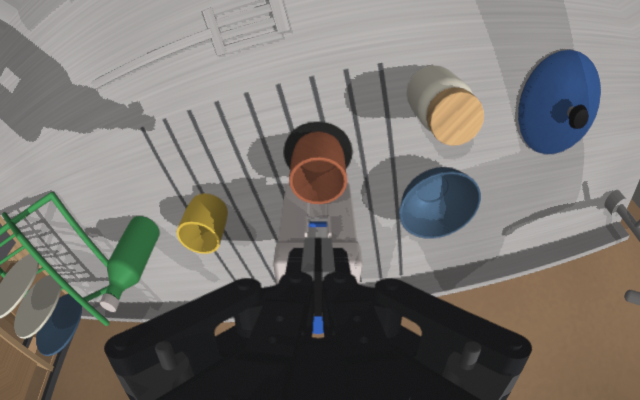

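View pics/s10c.png

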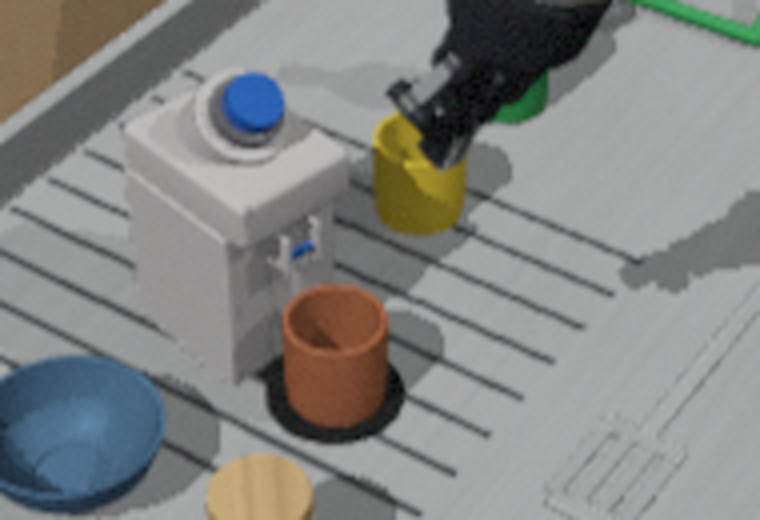

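The cup stands, the cap is back up, the gate is closed and the spout is empty, but the cup's floor isn't visible from here. I'll look in from above.

```bash
python3 - <<'E'
from h import *
from cell import r
q2,z2,x2=orient(YAW,0.0,1)
r.move_to(D(-.05,0,.32),q2); r.sleep(.1)
d=snap("w11");u=wproj(d,D(-.098,0,.03),d["pos"],d["quat"])[0].astype(int);print(u,r.current_t())
snap("t11","top")
a=cv2.resize(d["pixels"][max(0,u[1]-60):u[1]+60,u[0]-80:u[0]+80],None,fx=5,fy=5,interpolation=cv2.INTER_CUBIC);cv2.imwrite("pics/w11c.png",a[:,:,::-1])
E
```

```text
[317 129] 22.7833
```

View pics/w11c.png

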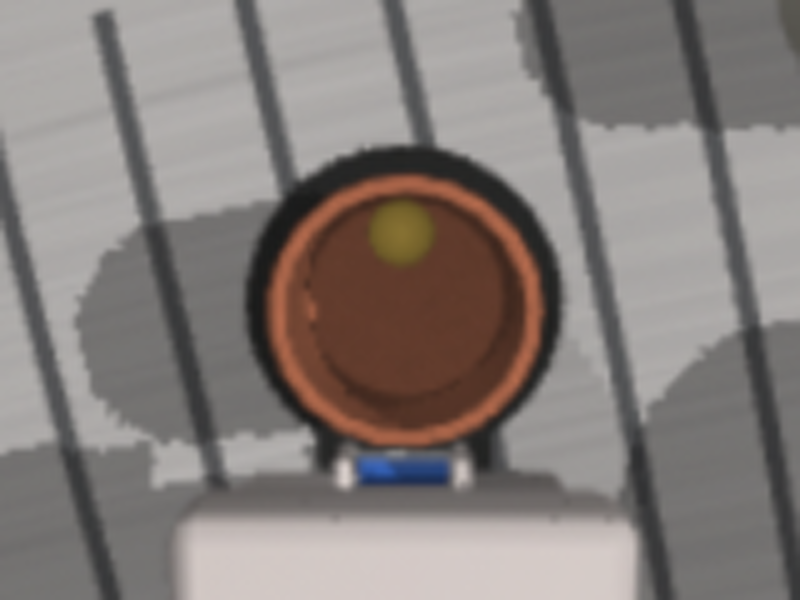

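View pics/w11.png

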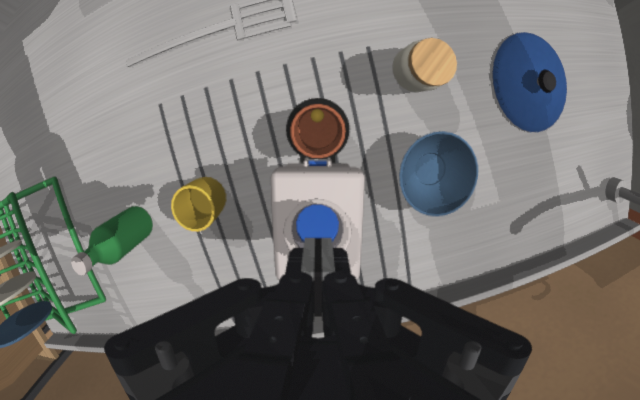

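The pellet lies in the cup at crop (402,232). The cup is centred on the mat, the cap is up, and the other items haven't moved. Handing in.

```bash
python3 - <<'E'
from cell import r
r.sleep(.3); print(r.current_t(), r.current_contact_force()); print(r.hand_in())
E
```

```text
23.1333 [-0.30554321  0.26761301  0.53210881]
the job is handed in; nothing more can be done
None
```

The job is done and handed in at 23.1 s, well under the 48 s limit. I stood the terracotta cup upright on the mat under the spout and let go. I then pressed the blue cap with the shut fingertips at a 35° lean.

**Press:** the force rose softly to about 5 N at the first stop, then to about 15 N. It went rigid after about 18 mm of stroke, the full travel. I held it there for more than 0.7 s at about 32 N and then let it spring back.

**Last checks:**
- **Pellet:** it lies in the cup, and the spout is empty.
- **Cap and gate:** the cap is back up and the gate is closed.
- **Cup:** it stands upright inside the mat.
- **Bystanders:** none looks moved in the pictures, though I did not measure them again.
- **Robot:** it is clear of everything, with contact force near zero.

**Disagreement:** before I let go of the cup, the wrist view put its base about 2.4 mm past the mat's centre, towards the dispenser. The side view put it 2 to 3 mm off the other way. The calibration is only good to about 2 mm, so I left the cup as it stood.

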